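Lever open the stuck cover of a plastic-tile mould

TASK

Crack the stuck cover of the tile mould loose with the pry blade, levering in the pry slot at its front, then swing the cover up and over until it leans on its back rest and stays open by itself. Lay the blade back on its mat; keep blade and hand off the pressed tile in the mould and do not disturb the cups of bottle caps.

Things in the scene. Friction and masses are not known exactly. Their poses are not given: they have to be found in the camera images.
- pry_slot (a point): Centre of the mouth of the pry slot, mid-way along the 150 mm wide front face of the mould, between base and cover. The slot is 44 mm wide, 4.5 mm high (floor on the base 2.25 mm below this point, roof = the cover's underside, 2.25 mm above) and 26 mm deep to a solid wall. x axis: level, into the slot towards the hinge; y along the face; z up.
- ledge (a point): Middle of the front top edge of the brass pry ledge, which stands 8 mm out of the mould's front face, 60 mm wide, its top level with the slot floor (2.25 mm below pry_slot): the edge to rest the blade on when levering. Axes as pry_slot.
- hinge (a point): Middle of the cover's hinge line (along this point's y axis), 148 mm behind pry_slot along the slot's x, 75 mm above the bench, level with the cover's underside. Two dark arms with rubber pads behind it are the back rest.
- mould: The book mould: aluminium block 140 mm (x) by 150 mm (y), closed 85 mm high, fixed on two dark rails. Origin: bench level under its centre; x axis from its front (slot) to its hinge. When the cover is open, the base's top face is 75 mm above the bench, the tile's pocket in its middle.
- cover_edge (a point): Middle of the lower front edge of the cover, 148 mm from the hinge line; moves with it. The cover is a plate 140 x 150 x 10 mm, 0.4 to 0.55 kg, no handle, flush with the base all round; two 15 mm guide pins hang under its front corners, 60 mm either side of the middle. Its x axis points to the hinge line.
- cover (a joint): Cover's angle, rad: 0 shut, 1.90 on its back rest. Shut, sprung balls in the base grip its guide pins: 15 to 20 N up at the front edge frees it, falling to nothing as that edge rises 5 mm (0.03 rad); then it snaps up and sits ajar at 0.07 rad. Freed, it weighs about 3 N at the edge; let go below 1.5 rad it falls back, beyond 1.55 it falls open on to the rest.
- tile: Freshly pressed speckled plastic tile, 82 x 82 x 3.5 mm, in the mould's pocket under the cover, fixed there. Origin: centre of its underside. Its top is 1 mm below the base's top face; its front edge lies 35 mm behind the mould's front face.
- pry_grip (a point): Grip point of the pry blade, a loose 0.13 kg tool lying flat on the mat: centre of the orange handle's section, 11 mm above the mat, near its centre of mass. Handle 24 mm wide, 22 mm high, from 75 mm behind this point to 20 mm ahead of it. Its x axis points along the tool to the blade's tip, z is up.
- pry_tip (a point): Middle of the blade's front edge, 105 mm ahead of pry_grip along the tool's x axis, in the handle's mid plane (11 mm above what the tool lies on). The stiff steel blade is 22 mm wide, 2.5 mm thick and sticks out 85 mm from the handle.
- mat: Thin dark tool mat on the bench, 240 mm along its x axis, 200 mm along y, 3 mm thick, fixed, to one side of the mould. Origin: centre of its underside.
- cup0: White plastic cup with blue bottle caps, 84 mm wide, 48 mm high, on the grey tray. Origin: centre of its underside.
- cup1: White plastic cup with red and orange bottle caps, same size, on the grey tray. Origin: centre of its underside.
- cup2: White plastic cup with yellow and white bottle caps, same size, on the grey tray. Origin: centre of its underside.
There are look-alikes about, which are no part of the job. Of the things that look like the part that bears pry_grip, take the one that is farthest to the robot's left at the start.

How it is judged:
By the outcome, as a careful person would: the job done as asked, in the order asked, and still so for the second after the job is handed in, with the robot touching nothing.
It also fails if it takes over 64 s, if anything falls off the work surface, if the arm or the gripper's body presses on something with over 40 N, if the wrist force passes 120 N, or if a joint passes its speed limit or range.

ROBOT

A 6-joint arm with a two-finger parallel gripper is mounted at the origin on the work surface. World frame = base frame: x ahead of the robot, y to its left, z up, the work surface at z = 0. Lengths are in m, angles in rad, forces in N, time in s.
With the tool pointing down it reaches from about 0.275 to 0.75 m from the base axis. Payload 10.2 kg.
Tool frame: the origin (TCP) lies midway between the tips of the shut fingers; the grasp point (between the pads) lies 19 mm behind it (env.hold_point_z is the distance from the TCP to the grasp point, in m); x points along the fingers, z is the direction in which the jaws open and shut, and the axes are right-handed (so a half turn about x gives the same grasp; the last joint's range is limited). The gripper opens to 85 mm and grips with 20 to 120 N. Pads are 22 mm wide; open, the fingers measure 114 mm over their backs; the gripper's body (76 mm by 85 mm) begins 54 mm behind the grasp point. The pads swing forward as they close: fully open they stand 13 mm farther back than shut.
Start: joints at [-1.415, 0.313, 1.498, -0, 1.331, -0.223], TCP at [0.194, -0.488, 0.231] pointing down, gripper open.
Joint ranges: [-2.94, 2.94], [-0.97, 2.17], [0.19, 2.56], [-1.23, 4.37], [0.02, 3.11], [-2.88, 2.88]. Speed limits (rad/s): [2.39, 2.39, 3.01, 3.14, 3.14, 3.14].

INTERFACE

Orientations are given as a unit quaternion [x, y, z, w].
In Python, from bench import env, kinematics, monitor, eyes, job gives the robot as it stands. The module is installed in compiled form; this text tells all that it offers. Calls block until the motion is done:
- env.reach(position, orientation): joint-space move of the TCP to a pose.
- env.movel(position, velocity=0.15, frame=None, guard=None): straight line of the TCP; frame=None keeps the orientation; velocity is the mean speed in m/s. With guard (N) it stops when the force on the tool has changed by that much, and returns True; else False.
- env.set_joints(angles): joint-space move.
- env.release() and env.close_gripper(effort=None): open the fingers fully, or close them until they stop; effort is the grip in N (None keeps the last).
- env.hold(seconds).
- kinematics.ik(position, orientation): joint angles nearest the present ones, or None.
- monitor.sense(): the state.
- eyes.grab_frame(name): name is "scene" or "top" or "wrist"; returns a dict with "frame" (384x512x3 uint8, red, green, blue), "mtx" (3x3 intrinsics, pixels), "view" (4x4, takes a point from world to camera coordinates). Camera axes: x right, y down, z forward; pixel columns grow to the right and rows downward; lengths in m; the calibration is good to about 2 mm. A picture is of the moment at which its call begins. There is no depth.
A pose or a line that the arm cannot do raises env.MotionError and nothing moves.
- job.hand_in(): hands the job in, once; it reports no verdict.
The state is a dict: "clock": time; "joints": joint angles; "qvel": joint speeds; "joint_efforts": joint torques, N m; "position": TCP position; "ee_rot": TCP orientation; "contact_force": force on the tool from outside, world axes, zero at the start; "ft_torque": the same for the moment, N m; "finger_gap": opening from 0.0 (shut) to 1.0 (fully open).
Only numpy, scipy, OpenCV 4.12 (cv2) and the standard library are available. Lean on these libraries where they do the work, as an engineer would, in place of code of your own. Each camera call takes 0.05 s, during which the arm holds its last target.

## Working session

There is one attempt and no reset: what is moved stays moved. The work goes in short steps, each a Python script; the robot and the scene stay as the last script left them, time stands still between calls to the robot, and variables do not carry over. Pictures are saved under pics/ and viewed, and the job is handed in when it is done.

```bash
mkdir -p pics; ls; python3 - <<'E'
from bench import env, kinematics, monitor, eyes, job
import cv2,pickle
d={}
for n in ["scene","top","wrist"]:
    f=eyes.grab_frame(n); d[n]=f
    cv2.imwrite(f"pics/a_{n}.png",cv2.resize(f["frame"][:,:,::-1],(800,600),interpolation=cv2.INTER_CUBIC))
    print(n,f["mtx"].tolist(),f["view"].round(4).tolist())
pickle.dump(d,open("a.pkl","wb"))
s=monitor.sense();print({k:s[k] for k in s})
E
```

```text
pics
scene [[422.1393846202378, 0.0, 256.3724978533659], [0.0, 422.1393846202378, 185.37918438983326], [0.0, 0.0, 1.0]] [[-0.6383, 0.7697, 0.0133, 0.3438], [0.5784, 0.491, -0.6514, -0.2488], [-0.5079, -0.4081, -0.7586, 1.3611], [0.0, 0.0, 0.0, 1.0]]
top [[498.2297695515784, 0.0, 259.50366013547944], [0.0, 498.2297695515784, 192.60355859656664], [0.0, 0.0, 1.0]] [[0.0165, -0.9997, -0.0162, 0.0153], [-0.9976, -0.0154, -0.0676, 0.5248], [0.0673, 0.0173, -0.9976, 1.3579], [0.0, 0.0, 0.0, 1.0]]
wrist [[309.55267207126354, 0.0, 260.47467700325643], [0.0, 309.55267207126354, 191.03983282758995], [0.0, 0.0, 1.0]] [[0.3701, -0.929, -0.0004, -0.5242], [-0.89, -0.3547, 0.2864, -0.0386], [-0.2662, -0.1057, -0.9581, 0.3807], [0.0, 0.0, 0.0, 1.0]]
{'clock': 0.15, 'joints': array([-1.41542385e+00,  3.13347654e-01,  1.49824513e+00,  2.11100276e-05,
        1.33097090e+00, -2.23346992e-01]), 'qvel': array([-2.20850267e-04, -1.76356447e-03, -1.36549335e-03,  4.33623357e-04,
       -3.60295040e-05, -1.59666691e-03]), 'joint_efforts': array([ 2.13638014e-03, -4.12368178e+01, -2.59794813e+01, -6.83941403e-05,
        3.25918081e-03, -2.21466792e-05]), 'position': array([ 0.19409992, -0.48760889,  0.2308597 ]), 'ee_rot': array([ 0.39720466,  0.58540554, -0.39669303,  0.5849474 ]), 'contact_force': array([-0.80380213, -0.09874295,  0.88776456]), 'ft_torque': array([ 0.03403566,  0.02931374, -0.01450309]), 'finger_gap': 0.9999894777506003}
```

View pics/a_top.png

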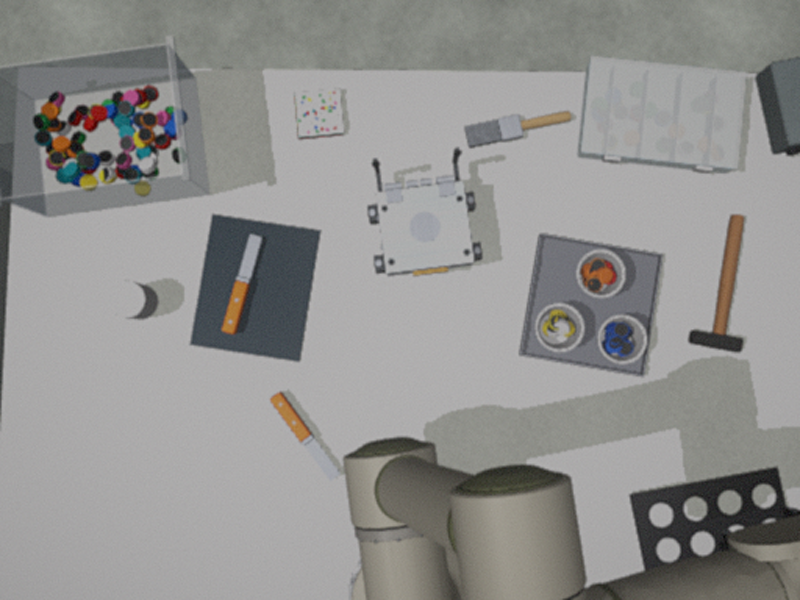

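View pics/a_scene.png

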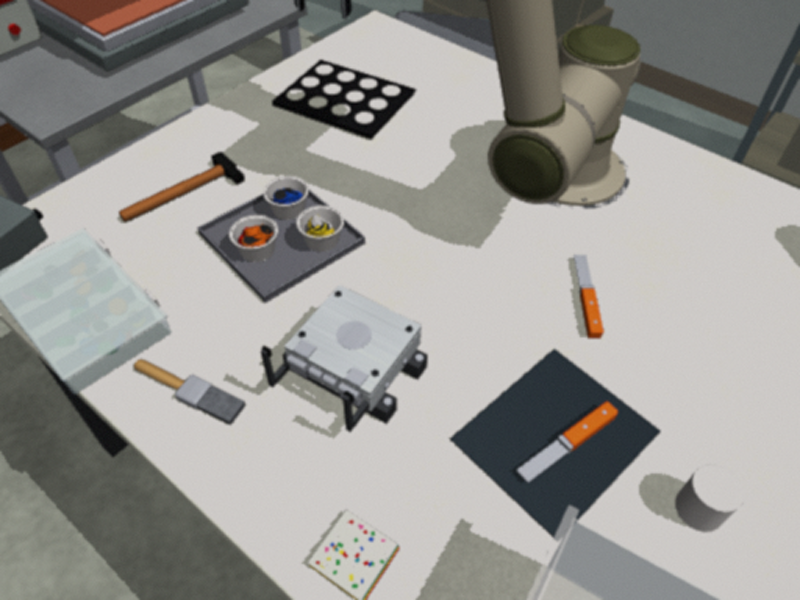

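The top view, at 800 px scale, shows two orange-handled blades. One lies on the dark mat at about (242,285), the other on the bare bench at about (303,432). The paint brush at (520,125) and the hammer at (725,280) aren't candidates. The one farthest left (+y, image left) is the blade on the mat, which also matches the description. I'll check it in a close crop and measure.

```bash
cat > h.py <<'E'
import numpy as np, cv2
def ray(f,uv):
    V=f["view"];K=f["mtx"];R=V[:3,:3];t=V[:3,3]
    d=R.T@np.linalg.solve(K,np.array([uv[0],uv[1],1.0]));return -R.T@t,d
def onz(f,uv,z):
    o,d=ray(f,uv);return o+d*(z-o[2])/d[2]
def proj(f,p):
    V=f["view"];q=V[:3,:3]@np.asarray(p)+V[:3,3];q=f["mtx"]@q;return q[:2]/q[2]
def tri(f1,u1,f2,u2):
    A=[];b=[]
    for f,u in((f1,u1),(f2,u2)):
        o,d=ray(f,u);d=d/np.linalg.norm(d);P=np.eye(3)-np.outer(d,d);A.append(P);b.append(P@o)
    A=np.vstack(A);b=np.hstack(b);return np.linalg.lstsq(A,b,rcond=None)[0]
E
python3 - <<'E'
import pickle,cv2,numpy as np
from h import *
d=pickle.load(open("a.pkl","rb"))
for n in("top","scene"):
    im=d[n]["frame"];hsv=cv2.cvtColor(im,cv2.COLOR_RGB2HSV)
    m=cv2.inRange(hsv,(3,150,120),(20,255,255))
    c,_=cv2.findContours(m,cv2.RETR_EXTERNAL,cv2.CHAIN_APPROX_NONE)
    for k in c:
        if cv2.contourArea(k)>40:
            r=cv2.minAreaRect(k);print(n,[np.round(x,2) for x in r], onz(d[n],r[0],0.02).round(4))
t=d["top"]["frame"][:,:,::-1];s=d["scene"]["frame"][:,:,::-1]
a=cv2.resize(t[130:235,115:215],(400,420),interpolation=cv2.INTER_CUBIC)
b=cv2.resize(t[90:185,225:320],(400,420),interpolation=cv2.INTER_CUBIC)
cv2.imwrite("pics/b1.png",np.hstack([a,b]))
cv2.imwrite("pics/b2.png",cv2.resize(s[175:280,160:280],(800,700))[:600] if 0 else cv2.resize(s[175:275,155:285],(780,600),interpolation=cv2.INTER_CUBIC))
E
```

```text
top [array([185.53, 265.98]), array([32.2 ,  7.35]), np.float64(53.97)] [0.32   0.2228 0.02  ]
top [array([149.81, 196.39]), array([ 8.3 , 32.97]), np.float64(15.52)] [0.5091 0.3269 0.02  ]
top [array([382.4 , 175.16]), array([19.43, 11.21]), np.float64(4.76)] [ 0.5776 -0.3139  0.02  ]
top [array([38.5, 91.5]), array([8.49, 9.9 ]), np.float64(45.0)] [0.8001 0.6508 0.02  ]
top [array([31.93, 69.84]), array([10.  ,  7.96]), np.float64(38.66)] [0.862  0.6724 0.02  ]
scene [array([378.04, 270.72]), array([11.6, 36. ]), np.float64(53.13)] [0.5061 0.33   0.02  ]
scene [array([378.87, 199.83]), array([31.38,  8.04]), np.float64(78.69)] [0.3217 0.2302 0.02  ]
scene [array([165.25, 149.56]), array([13.2 , 13.81]), np.float64(66.04)] [ 0.5525 -0.3247  0.02  ]
scene [array([109.63, 122.27]), array([ 4.65, 70.74]), np.float64(64.98)] [ 0.5815 -0.5385  0.02  ]
scene [array([83.9 ,  7.26]), array([11.16, 59.22]), np.float64(66.8)] [ 0.2053 -1.1946  0.02  ]
```

View pics/b1.png

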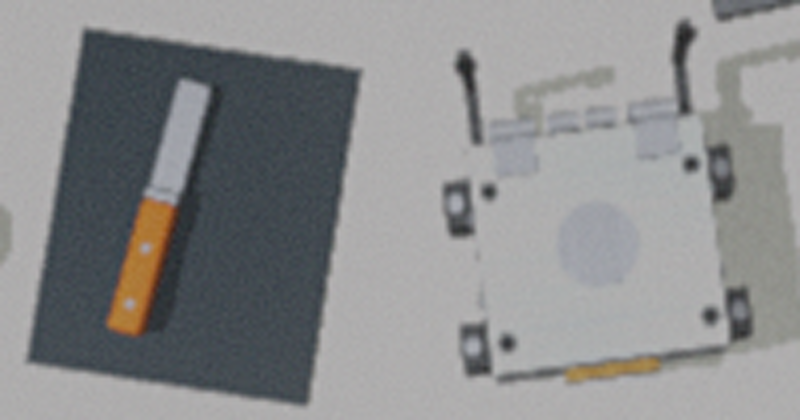

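View pics/b2.png

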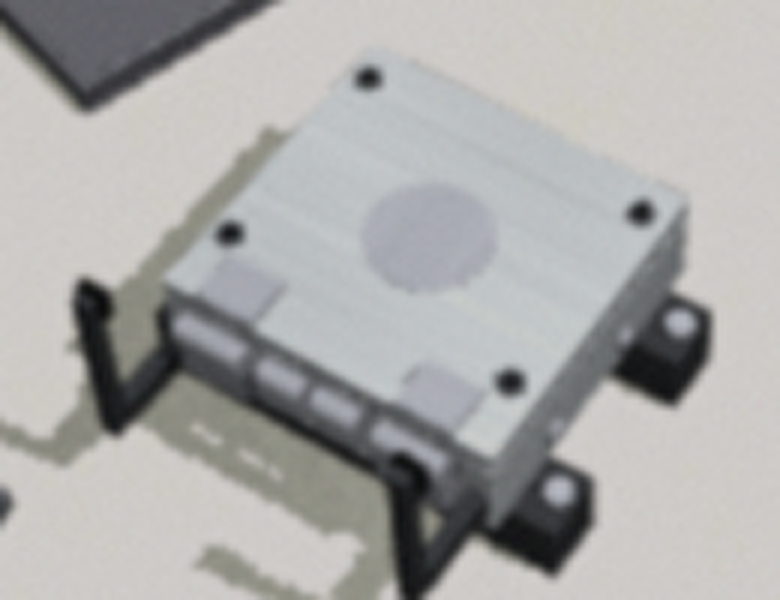

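```bash
python3 - <<'E'
import pickle,cv2,numpy as np
from h import *
d=pickle.load(open("a.pkl","rb"))
t=d["top"];s=d["scene"]
def cent(f,u,r=4,dark=True):
    g=cv2.cvtColor(f["frame"],cv2.COLOR_RGB2GRAY).astype(float);x,y=map(int,np.round(u))
    w=g[y-r:y+r+1,x-r:x+r+1];w=np.clip(np.median(w)-25-w,0,None)
    Y,X=np.mgrid[y-r:y+r+1,x-r:x+r+1];return np.array([(w*X).sum(),(w*Y).sum()])/w.sum()
T=lambda x,y:(225+(x-400)/400*95-.4, 90+y/420*95-.4)
S=lambda x,y:(155+x/6-.4,175+y/6-.4)
dt=[cent(t,T(*p)) for p in((489,191),(691,163),(711,315),(508,343))]
ds=[cent(s,S(*p)) for p in((510,381),(229,232),(368,77),(640,212))]
P=[]
for a,b in zip(dt,ds):
    p=tri(t,a,s,b);P.append(p);print(a.round(1),b.round(1),p.round(4),onz(t,a,.085).round(4),onz(s,b,.085).round(4))
Q=np.array([onz(t,a,.085) for a in dt])
print("dims",[np.linalg.norm(Q[i]-Q[(i+1)%4]).round(4) for i in range(4)],Q.mean(0))
ax=(Q[0]+Q[1]-Q[2]-Q[3]);print("yaw",np.arctan2(ax[1],ax[0]), "yaw2",np.arctan2(-(Q[1]-Q[0])[0]*-1,-(Q[1]-Q[0])[1]))
# ledge
hsv=cv2.cvtColor(t["frame"],cv2.COLOR_RGB2HSV)
m=cv2.inRange(hsv,(12,80,90),(32,255,255));m[:, :240]=0;m[:,300:]=0;m[:150]=0;m[190:]=0
k=max(cv2.findContours(m,0,1)[0],key=cv2.contourArea);r=cv2.minAreaRect(k);print("ledge",r,onz(t,r[0],.0705).round(4))
bx=cv2.boxPoints(r);print([onz(t,b,.0705).round(4) for b in bx])
# blade tool
hsvt=hsv
m=cv2.inRange(hsv,(3,130,110),(22,255,255));m[:, :120]=0;m[:,175:]=0;m[:170]=0;m[220:]=0
k=max(cv2.findContours(m,0,1)[0],key=cv2.contourArea);r=cv2.minAreaRect(k);hc=onz(t,r[0],.022);print("handle",r,hc)
g=cv2.cvtColor(t["frame"],cv2.COLOR_RGB2GRAY)
m=cv2.inRange(g,110,255);m[:, :150]=0;m[:,172:]=0;m[:145]=0;m[183:]=0
k=max(cv2.findContours(m,0,1)[0],key=cv2.contourArea);r=cv2.minAreaRect(k);bc=onz(t,r[0],.015);print("blade",r,bc,[onz(t,b,.015).round(4) for b in cv2.boxPoints(r)])
v=bc-hc;print("yaw",np.arctan2(v[1],v[0]),np.linalg.norm(v))
hs=cv2.cvtColor(s["frame"],cv2.COLOR_RGB2HSV);m=cv2.inRange(hs,(3,130,110),(22,255,255));m[:250]=0;m[300:]=0;m[:,:350]=0;m[:,400:]=0
k=max(cv2.findContours(m,0,1)[0],key=cv2.contourArea);r=cv2.minAreaRect(k);print("scene handle",onz(s,r[0],.018))
# mat
E
```

```text
[245.6 133. ] [239.7 238.3] [0.6762 0.063  0.0881] [0.6777 0.0619 0.085 ] [0.6738 0.0629 0.085 ]
[295.2 126.4] [192.8 213.5] [ 0.6946 -0.0663  0.0863] [ 0.6971 -0.0689  0.085 ] [ 0.6921 -0.0641  0.085 ]
[299.  160.5] [215.9 187.6] [ 0.604  -0.0776  0.0881] [ 0.6062 -0.08    0.085 ] [ 0.6007 -0.0772  0.085 ]
[249.7 167.4] [261.4 210.2] [0.585  0.0504 0.0876] [0.586  0.0494 0.085 ] [0.5826 0.0503 0.085 ]
dims [np.float64(0.1323), np.float64(0.0916), np.float64(0.131), np.float64(0.0925)] [ 0.64173895 -0.00939009  0.085     ]
yaw 0.12833904332323418 yaw2 0.14755105616596742
ledge ((274.9931640625, 172.94195556640625), (2.4536662101745605, 22.082996368408203), 83.2901611328125) [ 0.574  -0.0176  0.0705]
[array([0.5733, 0.012 , 0.0705]), array([ 0.5811, -0.0463,  0.0705]), array([ 0.5746, -0.0471,  0.0705]), array([0.5668, 0.0111, 0.0705])]
handle ((149.79800415039062, 196.52723693847656), (8.564603805541992, 33.24137496948242), 15.5241117477417) [0.50864206 0.32639845 0.022     ]
blade ((158.64878845214844, 166.6539764404297), (8.610065460205078, 34.39866638183594), 16.927513122558594) [0.59276814 0.30594227 0.015     ] [array([0.5499, 0.3301, 0.015 ]), array([0.6425, 0.305 , 0.015 ]), array([0.6358, 0.2817, 0.015 ]), array([0.5432, 0.3069, 0.015 ])]
yaw -0.2385316479613095 0.08685996717010158
scene handle [0.50410337 0.33019937 0.018     ]
```

The crop confirms it: orange handle with two rivets, steel blade, lying on the mat. Next I'll move above it and take a wrist view.

```bash
cat >> h.py <<'E'
from scipy.spatial.transform import Rotation as Rn
def quat(yaw,pitch=0.0,flip=1):
    """tool x down, jaw axis z along the horizontal normal of heading yaw; pitch>0 raises the tip (heading dir up)"""
    h=np.array([np.cos(yaw),np.sin(yaw),0]);n=np.array([-np.sin(yaw),np.cos(yaw),0])*flip
    X=np.array([0,0,-1.0]);Z=n;Y=np.cross(Z,X)
    R=Rn.from_matrix(np.c_[X,Y,Z])
    # rotation raising h: about axis h x z_up = -left
    ax=np.cross(h,[0,0,1.0])
    return (Rn.from_rotvec(ax*pitch)*R).as_quat()
def save(f,name,crop=None,size=(800,600)):
    im=f["frame"][:,:,::-1]
    if crop: im=im[crop[1]:crop[3],crop[0]:crop[2]]
    cv2.imwrite(name,cv2.resize(im,size,interpolation=cv2.INTER_CUBIC))
E
python3 - <<'E'
from bench import env, kinematics, monitor, eyes, job
from h import *
import pickle
for fl in(1,-1):
    for p,y in(((.533,.3215,.12),-.2385),((.48,-.03,.06),.14),((.63,-.01,.19),.14)):
        print(fl,kinematics.ik(p,quat(y,0,fl)))
q=[kinematics.ik((.533,.3215,.12),quat(-.2385,0,f)) for f in(1,-1)]
f=1 if abs(q[0][5])<abs(q[1][5]) else -1
print(f);env.reach((.533,.3215,.12),quat(-.2385,0,f))
F=eyes.grab_frame("wrist");pickle.dump(F,open("w1.pkl","wb"));save(F,"pics/w1.png")
s=monitor.sense();print(s["clock"],s["position"],s["contact_force"])
V=F["view"];print(-V[:3,:3].T@V[:3,3])
E
```

```text
1 [ 3.54816325e-01  6.23211742e-01  1.32401157e+00 -4.44089210e-16
  1.19436934e+00 -9.77480002e-01]
1 [-3.06659709e-01  4.36523254e-01  1.82655057e+00 -4.44089210e-16
  8.78518832e-01 -2.01745604e+00]
1 [-2.01516107e-01  5.77233465e-01  1.21087882e+00 -4.44089210e-16
  1.35348037e+00 -1.91231243e+00]
-1 [ 3.54816325e-01  6.23211742e-01  1.32401157e+00 -4.44089210e-16
  1.19436934e+00  2.16411265e+00]
-1 [-3.06659709e-01  4.36523254e-01  1.82655057e+00 -4.44089210e-16
  8.78518832e-01  1.12413662e+00]
-1 [-2.01516107e-01  5.77233465e-01  1.21087882e+00 -4.44089210e-16
  1.35348037e+00  1.22928022e+00]
1
3.3 [0.53339617 0.3209146  0.1201023 ] [-0.17376421 -0.69727945 -0.23902524]
[0.46158719 0.33847825 0.26486087]
```

View pics/w1.png

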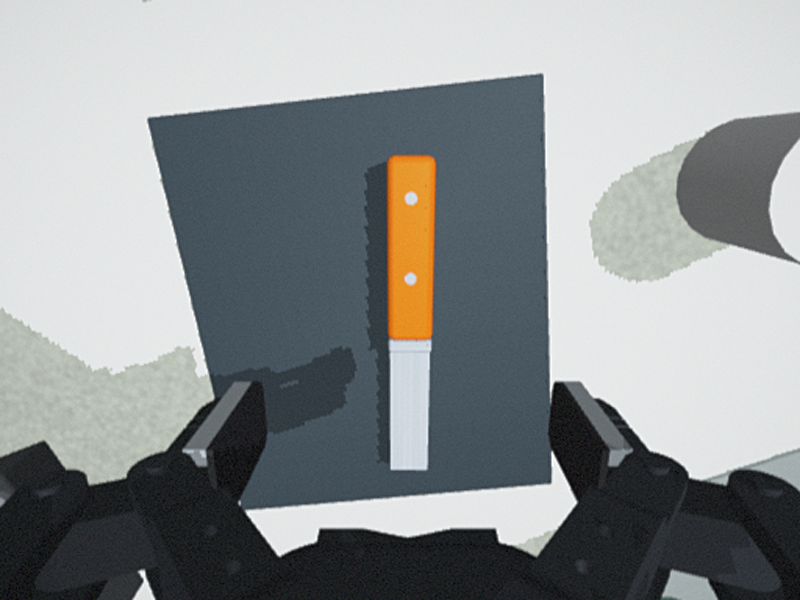

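The wrist view shows the handle between y=156 and y=340 at x≈411, and the blade tip at (409,469), both between the open fingers. I'll refine the tool pose from this and grasp.

```bash
python3 - <<'E'
import pickle
from h import *
F=pickle.load(open("w1.pkl","rb"));k=.64
hsv=cv2.cvtColor(F["frame"],cv2.COLOR_RGB2HSV)
m=cv2.inRange(hsv,(5,150,150),(20,255,255));c=max(cv2.findContours(m,0,1)[0],key=cv2.contourArea);r=cv2.minAreaRect(c)
hc=onz(F,r[0],.024);print(r,hc,[onz(F,b,.025).round(4) for b in cv2.boxPoints(r)])
tip=onz(F,(409*k,469*k),.0152);fe=onz(F,(411*k,340*k),.025);be=onz(F,(411*k,156*k),.025)
print("tip",tip,"front",fe,"back",be)
v=tip-be;print(np.arctan2(v[1],v[0]),np.linalg.norm(v[:2]));u=fe-be;print(np.arctan2(u[1],u[0]),np.linalg.norm(u))
h=v[:2]/np.linalg.norm(v[:2])
print("grip",tip[:2]-.105*h, fe[:2]-.02*h, be[:2]+.075*h)
d=np.array([onz(F,(x*k,y*k),.003)[:2] for x,y in((150,119),(543,74),(551,483))]);print("mat",d, np.linalg.norm(d[0]-d[1]),np.linalg.norm(d[1]-d[2]))
E
```

```text
((263.0, 157.5), (117.0, 30.0), 90.0) [0.50541677 0.32967881 0.024     ] [array([0.4599, 0.3292, 0.025 ]), array([0.4652, 0.3509, 0.025 ]), array([0.5558, 0.3303, 0.025 ]), array([0.55  , 0.3061, 0.025 ])]
tip [0.63875401 0.29633614 0.0152    ] front [0.55428853 0.31790082 0.025     ] back [0.46311848 0.33991891 0.025     ]
-0.24323038865908897 0.18096214564133026
-0.23696826518259456 0.09379112952714498
grip [0.53684468 0.32162425] [0.53487723 0.3227176 ] [0.53591085 0.32185598]
mat [[0.41422672 0.21528773]
 [0.44085202 0.4128276 ]
 [0.67898594 0.37984773]] 0.1993261328691596 0.2404068164666091
```

```bash
python3 - <<'E'
from bench import env, kinematics, monitor, eyes, job
from h import *
import pickle
q=quat(-.24)
env.movel((.536,.3219,.03),velocity=.12,frame=q)
print(env.movel((.536,.3219,.006),velocity=.05,guard=10), monitor.sense()["position"])
env.close_gripper(effort=100)
s=monitor.sense();print(s["clock"],s["position"],s["finger_gap"],s["contact_force"])
env.movel((.536,.3219,.13),velocity=.15)
s=monitor.sense();print(s["clock"],s["position"],s["finger_gap"],s["contact_force"],s["ft_torque"])
F=eyes.grab_frame("wrist");save(F,"pics/w2.png");G=eyes.grab_frame("scene");save(G,"pics/s2.png",(300,150,480,300))
T=eyes.grab_frame("top");pickle.dump((F,G,T),open("g.pkl","wb"))
E
```

```text
False [0.53606836 0.32192782 0.0060012 ]
5.4333 [0.53624434 0.32202281 0.00650204] 0.2532659460505414 [-0.80823726 -0.85812299  5.01925918]
6.4083 [0.53547232 0.32169861 0.12881351] 0.25557403370842646 [-0.08653179  0.32470637 -0.77949571] [-0.01586604  0.02062851 -0.01889212]
```

View pics/w2.png

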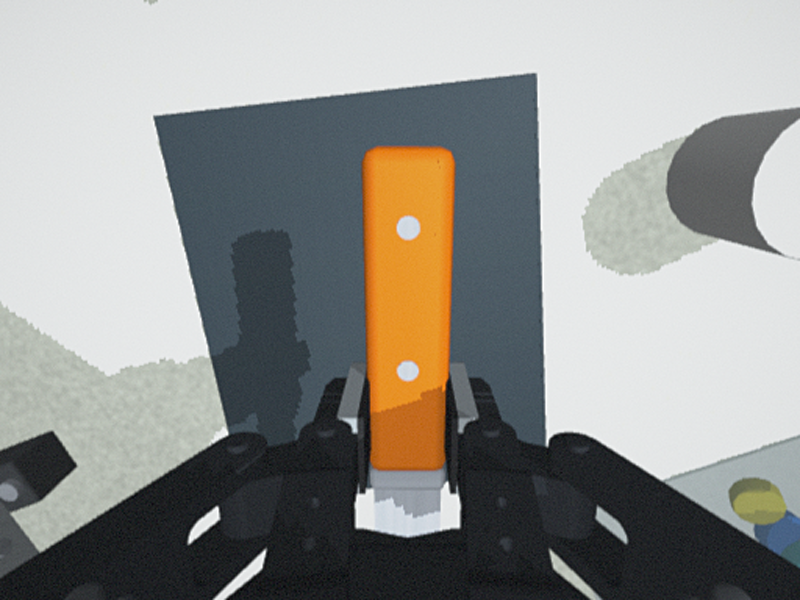

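View pics/s2.png

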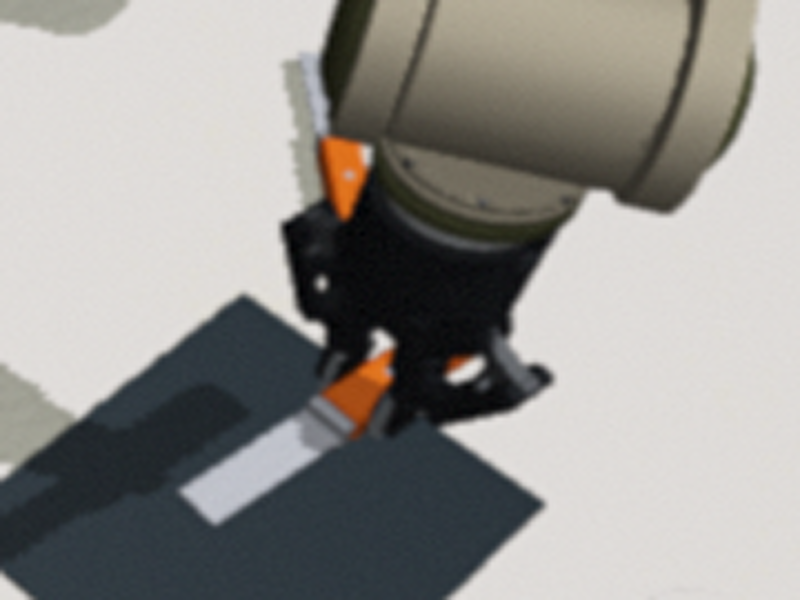

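```bash
cat >> h.py <<'E'
YM=0.138
HM=np.array([np.cos(YM),np.sin(YM),0])
DZ=0.0075
def tcp(tip,pitch=0.0,yaw=YM):
    """TCP position for a wanted blade tip (mid) position and pitch"""
    h=np.array([np.cos(yaw),np.sin(yaw),0]);z=np.array([0,0,1.0])
    hx=h*np.cos(pitch)+z*np.sin(pitch);hz=-h*np.sin(pitch)+z*np.cos(pitch)
    return np.asarray(tip)-.105*hx-DZ*hz
def tipof(p,pitch=0.0,yaw=YM):
    return np.asarray(p)-tcp([0,0,0],pitch,yaw)
E
python3 - <<'E'
from bench import env, kinematics, monitor, eyes, job
from h import *
import pickle
F,G,T=pickle.load(open("g.pkl","rb"))
tp=tipof(monitor.sense()["position"],0,-.24);print("pred tip",tp,"scene px",proj(G,tp),"seen",(344.3,277.0),"10mm up:",proj(G,tp+[0,0,.01]),"10mm ahead",proj(G,tp+.01*np.array([.971,-.238,0])))
tip0=np.array([.560,-.0186,.080])
p=tcp(tip0);env.reach(p+[-.01,0,.06],quat(YM))
env.movel(p,velocity=.12,frame=quat(YM))
s=monitor.sense();print(s["clock"],s["position"]-p,s["contact_force"])
T=eyes.grab_frame("top");save(T,"pics/t3.png",(215,90,325,205))
W=eyes.grab_frame("wrist");save(W,"pics/w3.png")
pickle.dump((T,W),open("t3.pkl","wb"))
print("tip px",proj(T,tipof(s["position"])))
E
```

```text
pred tip [0.63761872 0.29677961 0.13644907] scene px [343.14460701 277.24140473] seen (344.3, 277.0) 10mm up: [344.03217797 274.69098828] 10mm ahead [339.37787711 280.01351634]
8.5833 [0.00031309 0.00014141 0.00038674] [-0.17629332 -0.76402893 -1.65502502]
tip px [275.30752306 177.69367339]
```

View pics/t3.png

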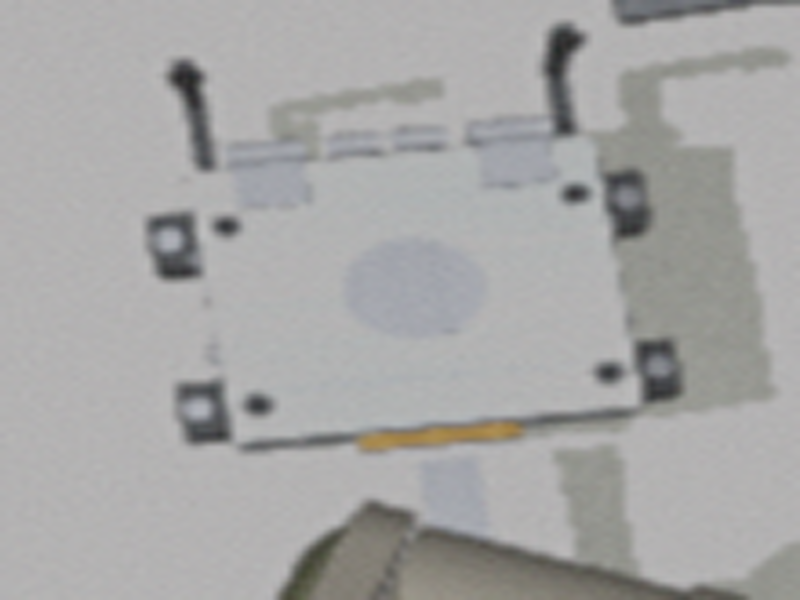

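View pics/w3.png

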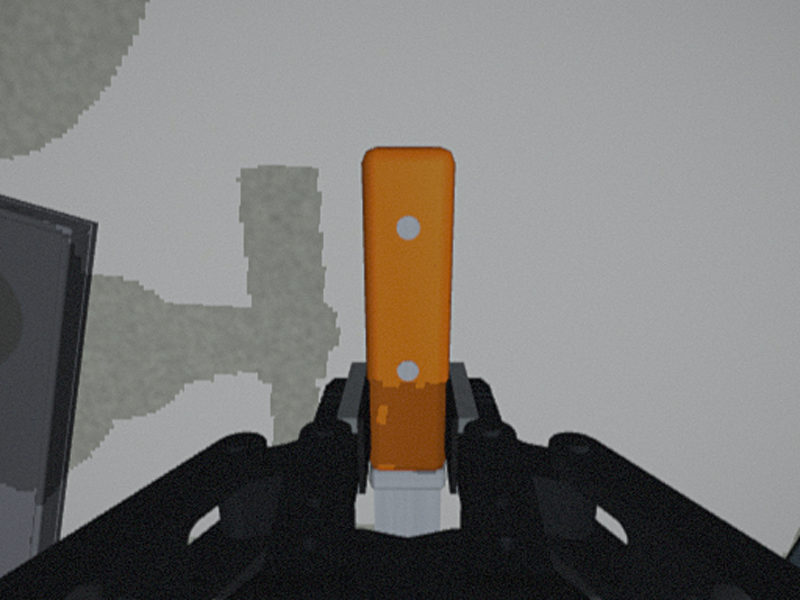

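The blade tip is at crop (452,458) and the ledge spans x=360–522, centre 440, with its lower edge at y≈448. The blade is therefore about 3 mm too far right and 5 mm short of the ledge. I'll correct that, then probe the cover's front face and the ledge top by touch.

```bash
python3 - <<'E'
from bench import env, kinematics, monitor, eyes, job
from h import *
NM=np.array([-HM[1],HM[0],0])
p=monitor.sense()["position"]+.003*NM
env.movel(p,velocity=.05)
a=env.movel(p+.024*HM,velocity=.025,guard=4)
s=monitor.sense();print("face",a,s["clock"],tipof(s["position"]),(s["position"]-p)@HM,s["contact_force"])
if a:
    c=s["position"]
    b1=c-.0045*HM
    env.movel(b1,velocity=.05)
    s=monitor.sense();print(s["position"]-b1,s["contact_force"])
    z=env.movel(b1-[0,0,.016],velocity=.02,guard=4)
    s=monitor.sense();print("ledge",z,s["clock"],tipof(s["position"]),s["contact_force"])
E
```

```text
face True 9.6167 [ 0.57627117 -0.01320331  0.08014404] 0.016426856757174327 [ 0.72049222  0.1673228  -1.513248  ]
[-1.84846696e-04  6.16970840e-07 -2.74775173e-05] [-0.69932443  0.25567065 -1.24470304]
ledge True 10.4083 [ 0.57184176 -0.01385602  0.0702566 ] [-1.63569873  0.33834569  5.59262713]
```

```bash
python3 - <<'E'
from bench import env, kinematics, monitor, eyes, job
from h import *
p=monitor.sense()["position"]
env.movel(p+[0,0,.0011],velocity=.02)
s=monitor.sense();print("up",s["position"]-p,s["contact_force"])
q=p+[0,0,.0011]
a=env.movel(q+.0275*HM,velocity=.03,guard=5)
s=monitor.sense();print("in",a,s["clock"],(s["position"]-q)@HM,s["position"]-q,s["contact_force"])
T=eyes.grab_frame("top");save(T,"pics/t4.png",(215,90,325,205))
E
```

```text
up [ 1.12369967e-04 -4.68581026e-05  1.13513515e-03] [-1.19331832  0.32284319  0.70505089]
in False 11.725 0.027736872056371997 [2.74746801e-02 3.80475272e-03 9.03375366e-05] [0.28585474 0.58998722 1.6502301 ]
```

View pics/t4.png

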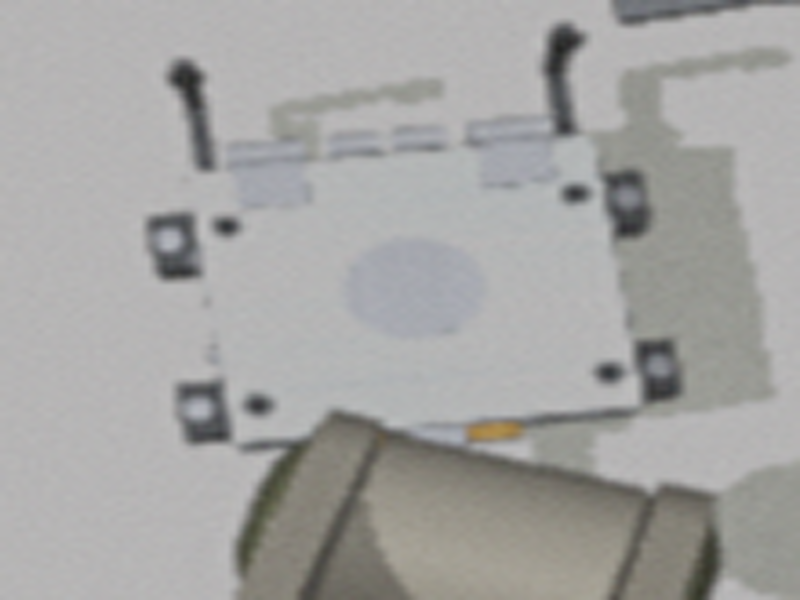

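The blade is about 23 mm into the slot, with no contact jolt. Now I'll lever about the ledge edge.

```bash
python3 - <<'E'
from bench import env, kinematics, monitor, eyes, job
from h import *
import pickle
s=monitor.sense();t0=tipof(s["position"]);z=np.array([0,0,1.])
F=t0-.031*HM-z*(.0012+.00125);pickle.dump((t0,F),open("lev.pkl","wb"))
for a in (.04,.08,.12,.16,.20,.24,.28):
    hx=HM*np.cos(a)+z*np.sin(a);hz=-HM*np.sin(a)+z*np.cos(a)
    tip=F+.031*hx+.00125*hz
    env.movel(tcp(tip,a),velocity=.03,frame=quat(YM,a))
    s=monitor.sense();print(a,round(s["clock"],2),s["contact_force"].round(1),s["ft_torque"].round(2),((s["position"]-tcp(tip,a))*1e3).round(1))
    if abs(s["contact_force"]).max()>70: break
G=eyes.grab_frame("scene");save(G,"pics/s5.png",(155,150,315,270))
T=eyes.grab_frame("top");save(T,"pics/t5.png",(215,90,325,205))
E
```

```text
0.04 12.06 [2.4 1.3 4.4] [ 0.23 -0.63  0.08] [ 0.5 -0.1  0.5]
0.08 12.31 [2.3 1.3 8.3] [ 0.2  -0.5   0.12] [ 1.  -0.3  1. ]
0.12 12.56 [ 1.7  1.1 13.7] [ 0.25 -0.04  0.08] [ 1.1 -0.3  1.4]
0.16 12.81 [-0.   1.  18.2] [0.12 0.36 0.13] [ 1.1 -0.3  1.7]
0.2 13.06 [-0.2  0.   0.8] [-0.03 -0.23 -0.03] [ 0.3 -0.2  1. ]
0.24 13.31 [-2.5  0.9  5.8] [ 0.15 -0.36  0.1 ] [-0.1 -0.   0.2]
0.28 13.56 [-1.8  0.8  6.3] [ 0.15 -0.39  0.1 ] [-0.2  0.   0.1]
```

View pics/s5.png

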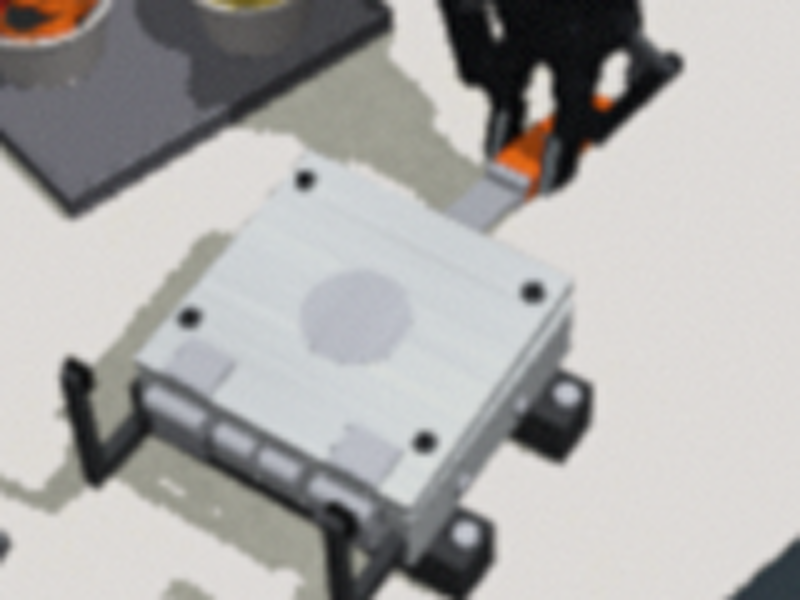

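The lift force climbed to 18 N and then dropped to about 0 at 0.20 rad. A wedge-shaped gap is now visible at the cover's right side, from crop (410,520) to (572,290), so it is freed and ajar. Now I'll swing it up with the tip on an arc about the hinge.

```bash
cat > swing.py <<'E'
from bench import env, kinematics, monitor, eyes, job
from h import *
z=np.array([0,0,1.])
face=np.array([.5763,-.0132,0]);H=face+.148*HM+z*.0735
R=.125
def go(th,a,v=.06):
    tip=H+R*(-np.cos(th)*HM+np.sin(th)*z)
    # keep measured lateral line
    env.movel(tcp(tip,a),velocity=v,frame=quat(YM,a))
    s=monitor.sense();print(round(th,2),round(s["clock"],2),s["contact_force"].round(1),s["ft_torque"].round(2),((s["position"]-tcp(tip,a))*1e3).round(1))
    return s
E
python3 - <<'E'
from swing import *
s0=monitor.sense()
print("tip now",tipof(s0["position"],.28)-H, H)
for th,a in((.1,.26),(.2,.22),(.32,.17),(.45,.1)):
    kinematics.ik
    s=go(th,a)
for n,c in(("scene",(130,100,330,250)),("top",(215,90,325,205))):
    G=eyes.grab_frame(n);save(G,f"pics/{n}6.png",c)
E
```

```text
tip now [-0.12528785 -0.01738668  0.00541996] [0.72289298 0.00715924 0.0735    ]
0.1 13.96 [-0.7  0.2 -4. ] [-0.23  0.49 -0.1 ] [-0.7  0.2 -0.7]
0.2 14.38 [ 0.5  0.3 -4.6] [-0.08  0.46 -0.08] [-0.4  0.1 -0.6]
0.32 14.86 [-0.4 -0.1 -3.7] [-0.15  0.41 -0.13] [-0.3  0.1 -0.6]
0.45 15.38 [-1.2  0.1 -3.8] [-0.17  0.49 -0.07] [-0.4  0.  -0.6]
```

View pics/scene6.png

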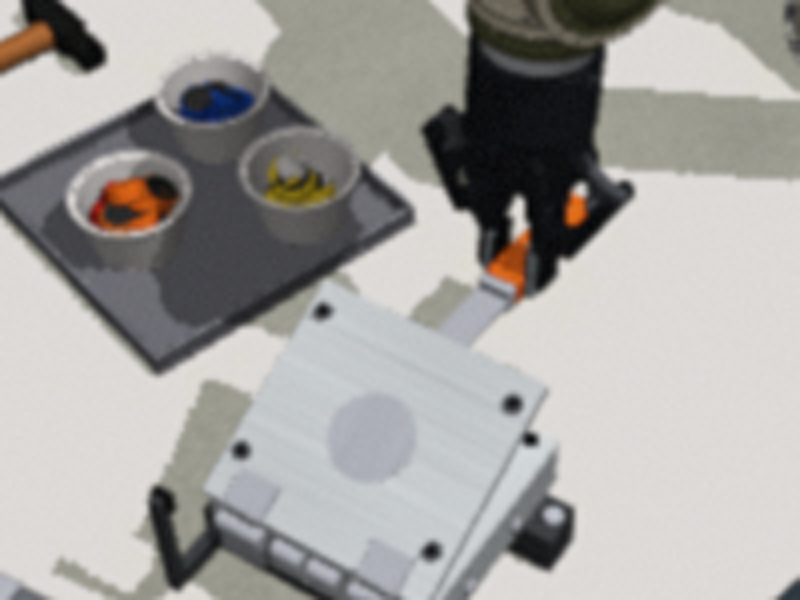

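View pics/top6.png

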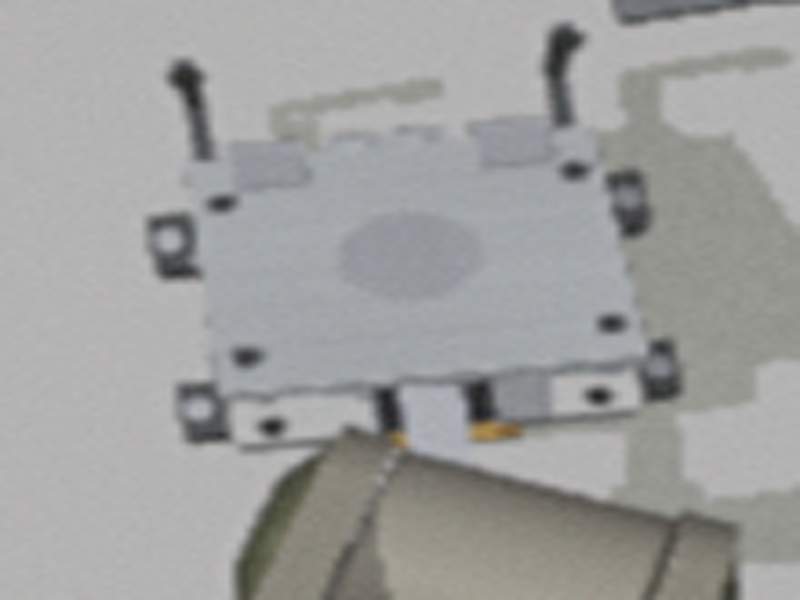

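The cover is up at about 0.45 rad and riding on the blade, which is centred in the slot at about crop (435,415) in the top view. Continuing.

```bash
python3 - <<'E'
from swing import *
for th,a in((.6,.05),(.78,0),(.95,0),(1.12,0),(1.28,0)):
    s=go(th,a,.07)
for n,c in(("scene",(130,100,330,250)),):
    G=eyes.grab_frame(n);save(G,f"pics/{n}7.png",c)
E
```

```text
0.6 15.97 [-1.9 -1.  -2.9] [-0.17  0.43 -0.09] [-0.4  0.  -0.5]
0.78 16.49 [-2.  -0.8 -2.2] [-0.05  0.31  0.01] [-0.4  0.  -0.6]
0.95 16.94 [-1.6 -0.4 -2.1] [-0.13  0.27  0.  ] [-0.3 -0.  -0.3]
1.12 17.39 [-1.7 -0.3 -1. ] [-0.03  0.2  -0.06] [-0.3  0.  -0.3]
1.28 17.82 [-1.  -0.9 -1.1] [-0.01  0.11 -0.03] [-0.3 -0.  -0.3]
```

View pics/scene7.png

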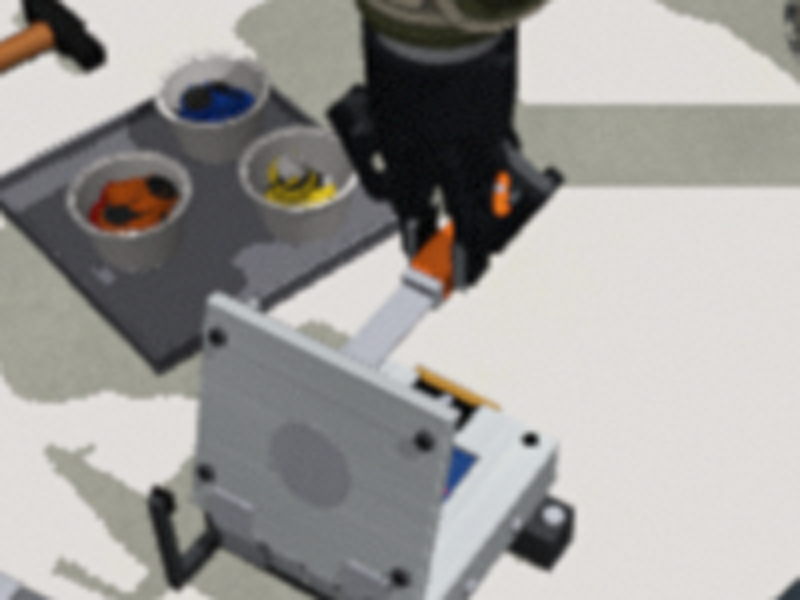

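The cover stands at about 1.28 rad, with the blade tip still against its underside. Next I'll push slowly past the tipping point.

```bash
python3 - <<'E'
from swing import *
for th,v in((1.44,.06),(1.55,.04),(1.62,.03),(1.7,.03),(1.76,.03)):
    s=go(th,0,v)
for n,c in(("scene",(130,100,330,250)),):
    G=eyes.grab_frame(n);save(G,f"pics/{n}8.png",c)
E
```

```text
1.44 18.36 [-0.8  0.1 -1.6] [0.02 0.   0.02] [-0.2  0.  -0.2]
1.55 18.85 [-0.7  0.3 -1.6] [ 0.02 -0.04  0.01] [ 0.1  0.  -0.2]
1.62 19.29 [-0.2 -0.8 -1. ] [-0.01 -0.02 -0.  ] [ 0.1  0.  -0.1]
1.7 19.77 [-0.4 -0.1 -0.2] [ 0.04 -0.02 -0.01] [ 0.   0.  -0.1]
1.76 20.18 [ 0.3 -0.  -1.6] [-0.01 -0.02 -0.05] [ 0.1  0.  -0.2]
```

View pics/scene8.png

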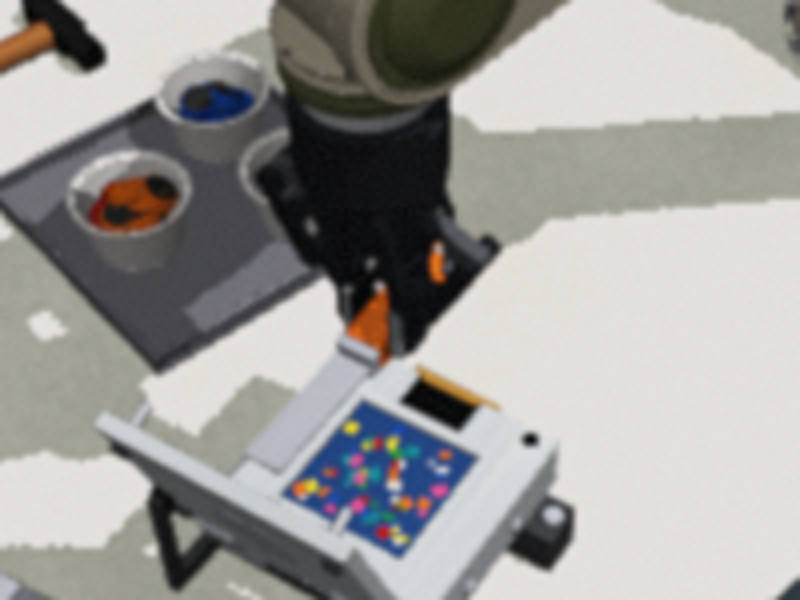

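The cover is leaning on the back rest and the tile is exposed (blue with speckles). I'll back straight off and move over the mat.

```bash
python3 - <<'E'
from swing import *
import pickle
p=monitor.sense()["position"]
env.movel(p-.16*HM+[0,0,.01],velocity=.2)
env.reach((.536,.3219,.12),quat(-.24))
s=monitor.sense();print(s["clock"],s["position"],s["contact_force"])
W=eyes.grab_frame("wrist");save(W,"pics/w9.png")
G=eyes.grab_frame("scene");save(G,"pics/s9.png",(270,170,470,320))
tp=tipof(s["position"],0,-.24);q=proj(G,tp);print("tip pred crop px",(q-[270,170])*4, "10mm higher",(proj(G,tp+[0,0,.01])-[270,170])*4)
E
```

```text
22.525 [0.5365359 0.3211101 0.1201769] [-0.44193875  0.25675254 -1.2707675 ]
tip pred crop px [287.41279078 438.29963515] 10mm higher [290.88656419 428.26631629]
```

View pics/s9.png

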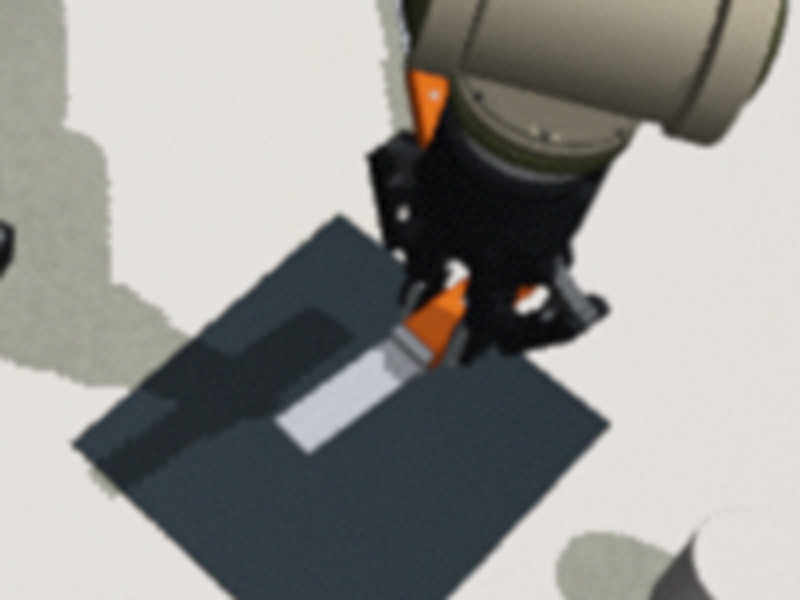

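View pics/w9.png

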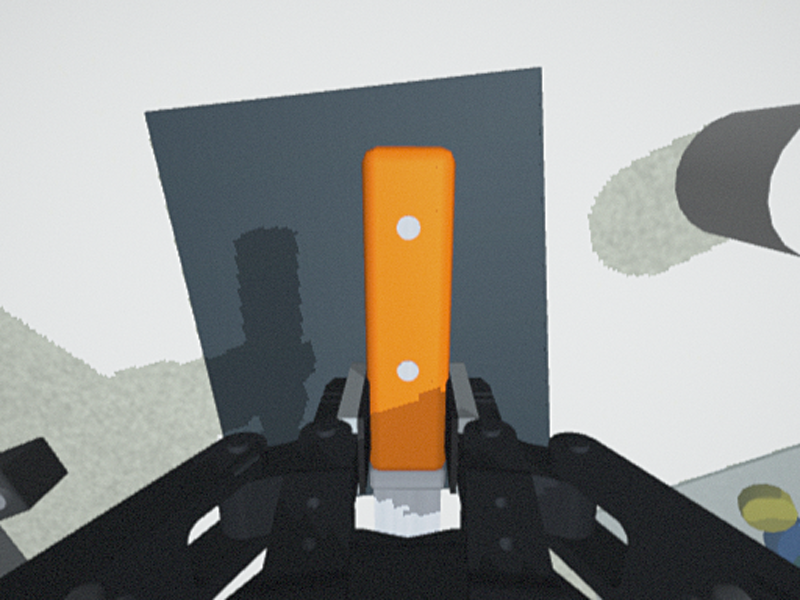

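The tool sits in the hand exactly as before: the tip is seen at about (293,437) against a predicted (287,438). Laying it down.

```bash
python3 - <<'E'
from swing import *
env.movel((.536,.3219,.02),velocity=.12,frame=quat(-.24))
a=env.movel((.536,.3219,.006),velocity=.02,guard=5)
s=monitor.sense();print(a,s["position"],s["contact_force"])
env.release()
env.movel((.536,.3219,.16),velocity=.15)
env.reach((.40,.30,.25),quat(-.24))
env.hold(.3)
s=monitor.sense();print(s["clock"],s["position"],s["finger_gap"],s["contact_force"])
G=eyes.grab_frame("scene");save(G,"pics/s10.png")
T=eyes.grab_frame("top");save(T,"pics/t10.png")
E
```

```text
True [0.5358107  0.32181104 0.00652112] [-0.37483832 -0.18670487  5.11601246]
27.075 [0.40046319 0.29992511 0.24916724] 0.9984396460032252 [ 0.59893075  0.3901029  -0.79260648]
```

View pics/s10.png

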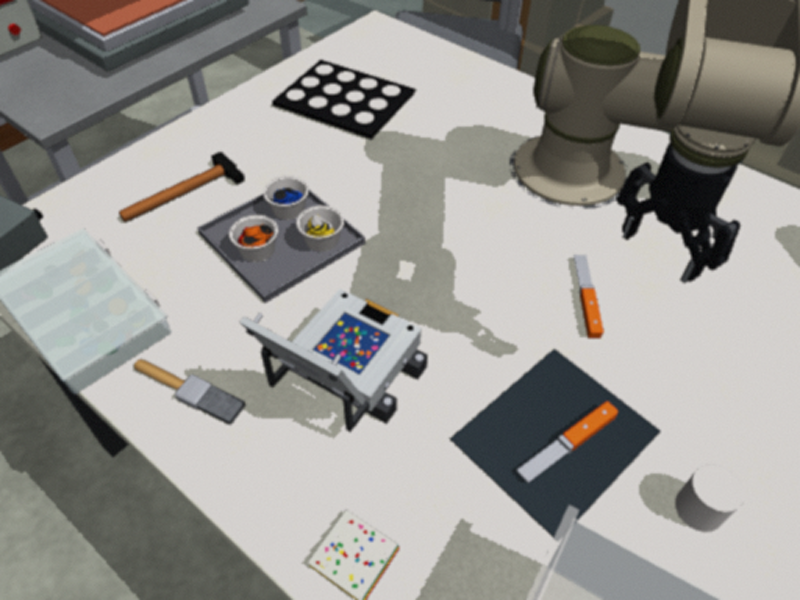

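View pics/t10.png

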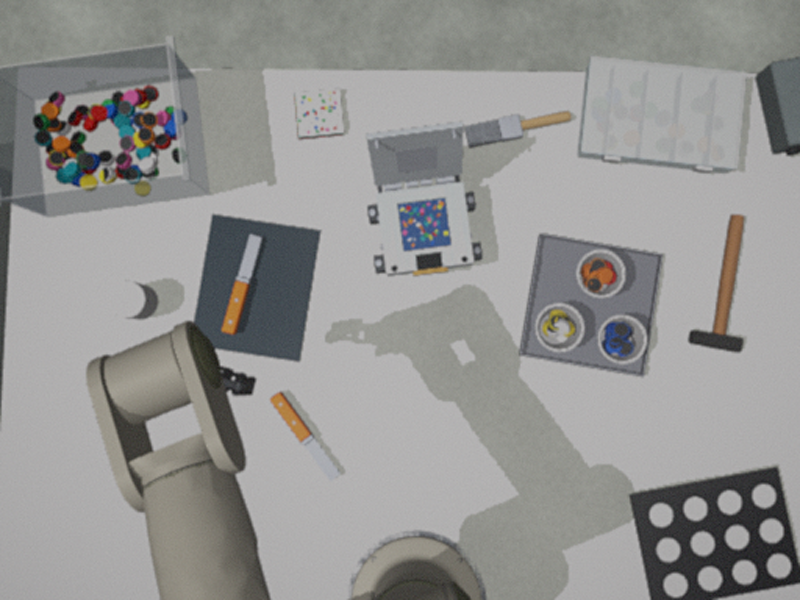

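In the scene view the cover leans on its rest at about (300,355). The blade lies flat on the mat at about (568,442). The cups are where they started, at (286,195), (254,236) and (320,228). The hand is clear of everything, so I'm handing in.

```bash
python3 -c "
from bench import job,monitor
print(job.hand_in(), monitor.sense()['clock'])"
```

```text
the job is handed in; nothing more can be done
the job is handed in; nothing more can be done
```

The job is done and handed in; the last clock reading before that was 27 s of the 64 s allowed. I took the leftmost blade, found the cover's front face and the ledge by touch, and pushed the blade about 23 mm into the slot. Levering on the ledge, the force on the tool climbed to about 18 N and then dropped to nearly zero as the cover came loose. I swung the cover up on the blade tip, past the tipping point, until it fell onto its back rest, then laid the blade back where it had been.

**Last checks:** The final pictures show the cover leaning open on the rest, the tile exposed with no sign of contact, the blade flat on the mat, and the cups where they were. The gripper was open and clear of everything.

**Disagreements:**
- **Top camera:** it read about 3–5 mm off from the wrist camera and the arm's own position, so I corrected sideways before probing.
- **Ledge height:** by touch it came out about 1.5 mm lower than calculated, so I set the insertion height from the touch.

No check failed.

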